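Load the tub carousel and index it to its next stop

TASK

Gently set the loose tub down, upright and fully home, in the one empty pocket of the packing carousel and let go of it. Then turn the carousel clockwise (seen from above) to its next stop by pushing on one of its upright posts without gripping it: feel your way until the hidden catch has dropped in, do not bear on against that stop with more than about 18 N or force the carousel past it, and leave it resting there with the other goods undisturbed.

Things in the scene. Friction and masses are not known exactly. Their poses are not given: they have to be found in the camera images.
- tub_center (a point): Centre, half-way up, of the loose tub standing on the bench: a slightly tapered round white tub, 46 mm wide at the foot, 51 mm below the grey lid, lid 55 mm wide and 9 mm thick, 60 mm tall in all, about 0.2 kg; z up.
- pocket (a point): Centre of the floor of the one empty pocket of the carousel (z up): an aluminium ring on the disc, 57 mm inside, 66 mm outside, 8 mm high; its centre is 95 mm from the carousel's axis. A tub that is home stands flat on this floor, its centre 30 mm above it. The other three pockets, at quarter turns, hold tubs that are fixed.
- foot: The carousel's fixed foot, a dark round plate 250 mm wide; the origin lies on the carousel's upright axis at bench height. Above it turns a plywood disc 300 mm wide, its top 60 mm above the bench, with a hub nut 40 mm wide and 12 mm high. The directions of its x and y axes tell nothing of the next stop.
- post0 (a point): Top centre of a round upright post with a dark rubber sleeve, fixed on the carousel, 18 mm thick, 53 mm tall above the disc (its top is 113 mm above the bench), 125 mm from the axis, midway (45 degrees) between two pockets. All four posts are alike and any of them may be pushed.
- post1 (a point): As post0, a quarter turn counter-clockwise (seen from above) from it.
- post2 (a point): As post0, half a turn from it.
- post3 (a point): As post0, a quarter turn clockwise from it.
- turntable (a joint): Turn of the carousel in rad, growing clockwise seen from above. It starts between two stops, at 0 to 0.2. Where the catch is clamped under the disc differs every time: the next stop comes anywhere from 0.47 to 1.19, after 0.27 to 1.19 of turning. Steady drag 2 to 5 N at a post. At the stop the catch drops in and pulls the disc a few degrees ahead of the pusher by itself.
- catch (a joint): Hidden catch roller under the disc, m: about -0.001 riding on the plain rim between stops, -0.006 dropped fully into a stop. Past the stop its far shoulder is steep: pushing on, the force at the post climbs about 4 N per mm, from 7 N on; a push ended at 9 to 14 N is right, and let go, the disc stays at the stop. Pushed much harder the roller would be forced out over the shoulder.
- carton: Bystander: white lidded carton 200 x 150 x 75 mm with a black band; origin at the centre of its underside.
- tub_stack: Bystander: two tubs stacked, 55 mm wide, 120 mm tall; origin at the centre of the underside.
- card_box: Bystander: small open cardboard box 100 x 65 x 45 mm filled with cards that stand up to 55 mm; origin at the centre of its underside.

How it is judged:
On the way, in this order (a step that is already met when the one before it is completed fails the run):
1. the tub stands home in the empty pocket, let go (horizontal distance between tub_center and pocket below 0.009 m and z of tub_center in the frame of pocket below 0.0325 m and angle between tub_center's own z axis and vertical below 0.1 rad and contact force between the fingers and tub below 0.3 N), for 0.2 s.
2. the catch has dropped in at the next stop (value of joint catch below -0.0035 m and value of joint turntable between 0.4 and 1.35 rad), for 0.2 s.
At the end, for the whole second after the job is handed in: The tub stands upright (within 0.1 rad) on the floor of the empty pocket, within 9 mm of its centre and 2.5 mm of its full depth; the carousel rests at the first stop clockwise of its start (0.4 to 1.35 rad) with the catch dropped in by at least 4.5 mm of its 6 mm (horizontal distance between tub_center and pocket below 0.009 m and z of tub_center in the frame of pocket below 0.0325 m and angle between tub_center's own z axis and vertical below 0.1 rad and value of joint catch below -0.0045 m and value of joint turntable between 0.4 and 1.35 rad and velocity of joint turntable between -0.05 and 0.05 rad/s); the robot touches nothing.
It fails at once if the fingers grip the carousel or press on it far too hard (contact forces adding up to over 45 N) (contact force between the fingers and turntable above 45 N).
It fails at once if the carousel is forced past the stop, or the catch out over the far shoulder (value of joint turntable above 1.35 rad or value of joint catch above 0.0015 m).
It fails at once if the tub is dropped or rammed into the carousel (over 30 N) (contact force between tub and turntable above 30 N).
It fails at once if the carousel is turned the wrong way (value of joint turntable below -0.15 rad).
It fails at once if a bystander is moved by more than 15 mm (distance of any of carton, tub_stack, card_box from where it was at the start of the episode above 0.015 m).
It also fails if it takes over 72 s, if anything falls off the work surface, if the arm or the gripper's body presses on something with over 40 N, if the wrist force passes 120 N, or if a joint passes its speed limit or range.

ROBOT

A 6-joint arm with a two-finger parallel gripper is mounted at the origin on the work surface. World frame = base frame: x ahead of the robot, y to its left, z up, the work surface at z = 0. Lengths are in m, angles in rad, forces in N, time in s.
With the tool pointing down it reaches from about 0.275 to 0.75 m from the base axis. Payload 10.2 kg.
Tool frame: the origin (TCP) lies on the centre line of the jaws, within the pads' length; the fingertips stand 11 mm ahead of it and the grasp point (between the pads) lies 8 mm behind it; z points along the fingers, y is the line along which they close (so a half turn about z gives the same grasp; the last joint's range is limited). The gripper opens to 85 mm and grips with 20 to 120 N. Pads are 22 mm wide; open, the fingers measure 114 mm over their backs; the gripper's body (76 mm by 85 mm) begins 54 mm behind the grasp point. The pads swing forward as they close: fully open they stand 13 mm farther back than shut.
Start: joints at [1.04, 0.313, 1.498, -0, 1.331, -0.223], TCP at [0.159, 0.5, 0.242] pointing down, gripper open.
Joint ranges: [-2.94, 2.94], [-0.97, 2.17], [0.19, 2.56], [-1.23, 4.37], [0.02, 3.11], [-2.88, 2.88]. Speed limits (rad/s): [2.39, 2.39, 3.01, 3.14, 3.14, 3.14].

INTERFACE

Orientations are given as [roll, pitch, yaw] about the fixed x, y, z axes, in that order (R = Rz(yaw) Ry(pitch) Rx(roll)).
In Python, from plant import env, imaging gives the robot as it stands.
- The arm moves only by the tool send_rows, never from a script. Its argument "targets" is a list of rows, each a list of 7 numbers: the shift along the world's x, y, z normalised to -1 to 1, where 1 is 600 mm, then the turn, a rotation vector about the world's x, y, z normalised to -1 to 1, where 1 is 60 degrees, then the opening in per cent of the stroke, from 0 (shut) to 100 (fully open). In form: [[dx, dy, dz, wx, wy, wz, jaw], ...]. A call has 1 to 8 rows; each row is the pose to reach, as a shift and turn from the pose commanded when the call began; what a row does not reach only later rows make up. A row lasts 1/12 s, in which the tool goes at most 41.7 mm and 7.16 degrees, less where a joint would pass 70% of its speed; a pose out of reach is approached as far as the arm can. A call with a number of a shift or a turn outside -1 to 1 is refused whole. A call with a gripper value outside its range is refused whole. The fingers move at their own pace and stop on an object; the grip force is fixed at half the most. Time passes only in rows, so rows that repeat a pose let the fingers close. It gives the time, the measured TCP pose, the force, the opening and the grip force at its end, in the units of the state.
- env.observe(): the state, without advancing time (a new reading comes with each control period).
- imaging.get_image(name): name is "scene" or "top" or "wrist"; returns (picture, depth): 400x640x3 uint8, red, green, blue; 400x640 float32, m along the optical axis (not along the pixel's ray), 0 where there is no reading.
- imaging.calibration(name): a dict with "fx", "fy", "cx", "cy" (pixels), "k1" (the pictures are not rectified: a ray, as slopes to the right and down, at radius r is drawn at 1 + k1 r^2 times it, then the intrinsics apply), "camera_from_world" (4x4, takes a point from world to camera coordinates); the wrist camera has in their place "hand_eye" (4x4, takes a point from camera to tool coordinates, whose origin is the TCP and whose axes are the flange's). Camera axes: x right, y up, looking along -z (the intrinsics and any distortion apply to the point x, -y, -z); pixel columns grow to the right and rows downward; lengths in m; the calibration is good to about 2 mm. A picture is of the moment at which its call begins: read the wrist's pose just before it. calibration takes no time and is no camera call.
- env.finish_job(): hands the job in; it is judged then, once.
The state is a dict: "time": time; "qpos": joint angles; "joint_vel": joint speeds; "joint_efforts": joint torques, N m; "eef_pos": TCP position; "tcp_rot": TCP orientation; "wrist_force": force on the tool from outside, world axes, zero at the start; "wrist_torque": the same for the moment, N m; "gripper_width": finger opening in m; "finger_force": force on a finger pad.
Only numpy, scipy, OpenCV 4.12 (cv2) and the standard library are available. Lean on these libraries where they do the work, as an engineer would, in place of code of your own. Each camera call takes 0.05 s, during which the arm holds its last target. There are 200 camera calls.

## Working session

There is one attempt and no reset: what is moved stays moved. The work goes in short steps, Python scripts to look and compute and a tool call to move; the robot and the scene stay as the last step left them, time stands still between calls to the robot, and variables do not carry over. Pictures are saved under pics/ and viewed, at most 10 in all, crops included, and the job is handed in when it is done.

Besides the shell and the picture viewer there is one more tool, called after "Emit:" as a command line: name --pt "numbers of a row" for each row, then --argument value for the rest. send_rows: Moves the arm, as the interface text tells. Scaled input: -1 to 1 covers 600 mm each way for a shift and 60 degrees each way for a turn. Its arguments: {"type":"object","properties":{"targets":{"type":"array"}},"required":["targets"]}

```bash
ls; mkdir -p pics; cat > h.py <<'E'
import numpy as np, cv2
from plant import env, imaging
def ray(name,u,v,T=None):
    c=imaging.calibration(name)
    K=np.array([[c["fx"],0,c["cx"]],[0,c["fy"],c["cy"]],[0,0,1.]])
    p=cv2.undistortPoints(np.array([[[u,v]]],float),K,np.array([c["k1"],0,0,0.]))[0,0]
    d=np.array([p[0],-p[1],-1.])
    M=np.linalg.inv(np.array(c["camera_from_world"])) if T is None else T
    return M[:3,3],M[:3,:3]@d
def onz(name,u,v,z,T=None):
    o,d=ray(name,u,v,T); return o+d*(z-o[2])/d[2]
def dep(name,u,v,D,T=None):
    o,d=ray(name,u,v,T); return o+d*D
E
python3 - <<'E'
from h import *
for n in("top","scene"):
    p,d=imaging.get_image(n); cv2.imwrite(f"pics/{n}0.png",p[:,:,::-1]); np.save(n+"d.npy",d); np.save(n+"p.npy",p)
    print(n,imaging.calibration(n))
print(env.observe())
E
```

```text
pics
top {'fx': 493.5943087719647, 'fy': 493.5943087719647, 'cx': 319.93162139001106, 'cy': 199.59304972550768, 'k1': -0.023782182057828782, 'camera_from_world': array([[ 2.20868237e-03, -9.99996820e-01, -1.21736347e-03,
        -6.08917942e-02],
       [ 9.89843918e-01,  2.01321609e-03,  1.42144168e-01,
        -6.06542957e-01],
       [-1.42141265e-01, -1.51895114e-03,  9.89845217e-01,
        -1.32142604e+00],
       [ 0.00000000e+00,  0.00000000e+00,  0.00000000e+00,
         1.00000000e+00]])}
scene {'fx': 374.0893122525465, 'fy': 374.0893122525465, 'cx': 309.74626010962646, 'cy': 190.65625031920936, 'k1': -0.015194735876376429, 'camera_from_world': array([[-0.76619966,  0.64223185, -0.02182503,  0.50310864],
       [-0.36250001, -0.40392968,  0.83990152,  0.11015423],
       [ 0.53059573,  0.65144383,  0.54229983, -1.23608262],
       [ 0.        ,  0.        ,  0.        ,  1.        ]])}
{'time': 0.1, 'qpos': array([ 1.03955928e+00,  3.13417156e-01,  1.49833243e+00,  2.51664499e-05,
        1.33102803e+00, -2.23403252e-01]), 'joint_vel': array([ 0.00135496, -0.00064053, -0.00349841, -0.00028214,  0.00184682,
        0.00077459]), 'joint_efforts': array([ 2.75067541e-03, -4.12900901e+01, -2.60143214e+01, -9.82146162e-05,
        3.04870642e-03, -2.38929567e-05]), 'eef_pos': array([0.15896999, 0.50013175, 0.24179127]), 'tcp_rot': array([-3.14044255e+00, -2.86360631e-04,  2.83375270e+00]), 'wrist_force': array([-1.33010079, -0.0198578 ,  0.21331133]), 'wrist_torque': array([-0.04228176,  0.0615557 ,  0.04388769]), 'finger_force': 0.0, 'gripper_width': 0.08523260780181104}
```

View pics/top0.png

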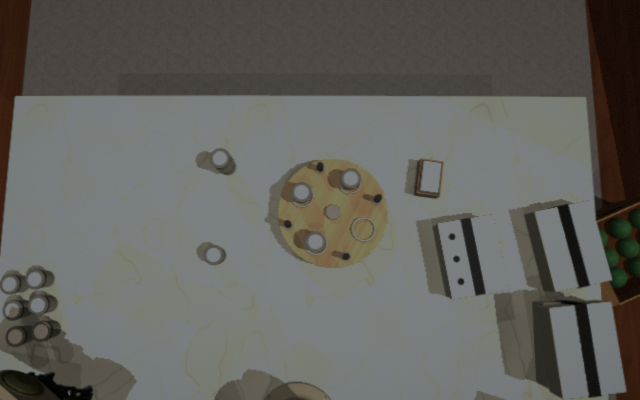

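View pics/scene0.png

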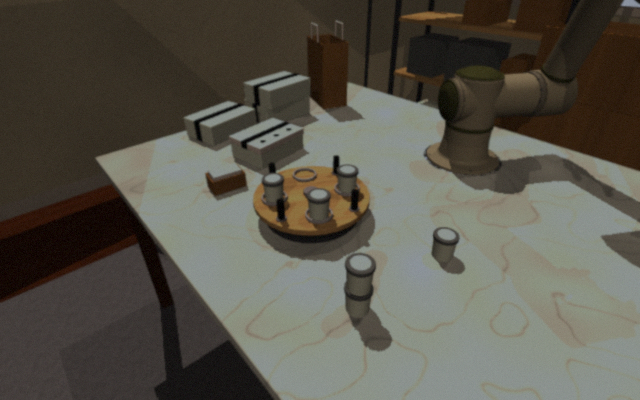

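The top view shows the loose tub at (214,255), the stack at (220,159) and the hub at (333,212). The empty ring is at (362,230). The posts are near (320,167), (377,199), (347,256) and (287,224), and the fixed tubs at (350,180), (301,193) and (315,242).

```bash
python3 - <<'E'
from h import *
p=np.load("topp.npy"); d=np.load("topd.npy")
hsv=cv2.cvtColor(p,cv2.COLOR_RGB2HSV)
for n,(u,v),z in [("tub",(214,255),.06),("stack",(220,159),.12),("hub",(333,212),.072),("pocket",(362,230),.068),("t1",(350,178),.12),("t2",(301,192),.12),("t3",(315,241),.12),("pA",(320,167),.113),("pB",(378,198),.113),("pC",(347,256),.113),("pD",(287,224),.113),("card",(430,177),.05)]:
    q=onz("top",u,v,z); print(n,q.round(3), dep("top",u,v,d[v,u]).round(3))
# disc by wood colour contour
m=cv2.inRange(hsv,(8,70,60),(25,255,255)); m[:, :260]=0; m[:,400:]=0; m[:150]=0;m[275:]=0
m=cv2.morphologyEx(m,cv2.MORPH_CLOSE,np.ones((9,9)))
c=max(cv2.findContours(m,0,1)[0],key=cv2.contourArea); h=cv2.convexHull(c)
e=cv2.fitEllipse(h); print("disc",e, onz("top",*e[0],.06))
# ring & tub crops
a=cv2.resize(p[145:280,190:400,::-1],None,fx=3.8,fy=3.8,interpolation=cv2.INTER_CUBIC); a=cv2.convertScaleAbs(a,alpha=1.5)
cv2.imwrite("pics/crop1.png",a)
E
```

```text
tub [0.453 0.225 0.06 ] [0.453 0.225 0.062]
stack [0.703 0.205 0.12 ] [0.703 0.205 0.12 ]
hub [ 0.569 -0.095  0.072] [ 0.569 -0.095  0.07 ]
pocket [ 0.521 -0.173  0.068] [ 0.522 -0.174  0.057]
t1 [ 0.653 -0.139  0.12 ] [ 0.653 -0.138  0.121]
t2 [ 0.616 -0.01   0.12 ] [ 0.615 -0.01   0.126]
t3 [ 0.488 -0.047  0.12 ] [ 0.488 -0.047  0.116]
pA [ 0.684 -0.06   0.113] [ 0.684 -0.06   0.113]
pB [ 0.601 -0.212  0.113] [ 0.602 -0.212  0.11 ]
pC [ 0.45  -0.13   0.113] [ 0.45  -0.13   0.113]
pD [0.532 0.026 0.113] [0.532 0.026 0.113]
card [ 0.67  -0.365  0.05 ] [ 0.668 -0.363  0.056]
disc ((331.84503173828125, 212.91455078125), (108.19608306884766, 108.84805297851562), 114.71536254882812) [ 0.5677296  -0.09211708  0.06      ]
```

View pics/crop1.png

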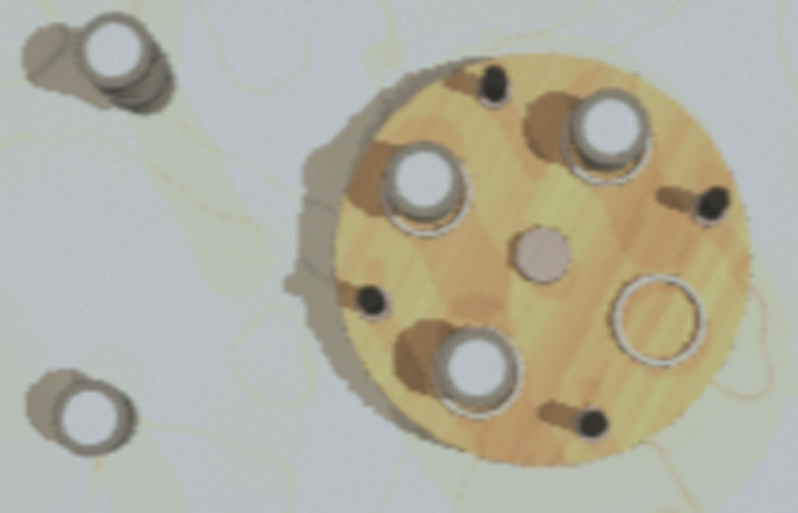

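Positions agree with the given sizes: the axis is at about (0.569,-0.093), the pocket at (0.522,-0.176) at radius 95 mm, and the tub at (0.453,0.225). I'm moving above the tub with the jaw line turned to the pocket's radial direction.

Emit:
send_rows --pt "0.49 -0.458 -0.12 0 0 -0.2 100" --pt "0.49 -0.458 -0.12 0 0 -0.2 100" --pt "0.49 -0.458 -0.12 0 0 -0.2 100" --pt "0.49 -0.458 -0.12 0 0 -0.2 100" --pt "0.49 -0.458 -0.12 0 0 -0.2 100" --pt "0.49 -0.458 -0.12 0 0 -0.2 100" --pt "0.49 -0.458 -0.12 0 0 -0.2 100" --pt "0.49 -0.458 -0.12 0 0 -0.2 100"

```text
time: 0.77
eef_pos: [0.3998, 0.2745, 0.1832]
tcp_rot: [-3.141, -0.0, 2.624]
wrist_force: [1.2, 0.6, 0.3]
gripper_width: 0.0853
finger_force: 0.0
```

Emit:
send_rows --pt "0.088 -0.0825 -0.03 0 0 0 100" --pt "0.088 -0.0825 -0.03 0 0 0 100" --pt "0.088 -0.0825 -0.03 0 0 0 100" --pt "0.088 -0.0825 -0.03 0 0 0 100"

```text
time: 1.1
eef_pos: [0.452, 0.2257, 0.1648]
tcp_rot: [-3.14, -0.001, 2.622]
wrist_force: [-0.2, 0.4, -0.6]
gripper_width: 0.0855
finger_force: 0.0
```

```bash
cat >> h.py <<'E'
from scipy.spatial.transform import Rotation as Ro
def wristT():
    s=env.observe(); T=np.eye(4); T[:3,:3]=Ro.from_euler("xyz",s["tcp_rot"]).as_matrix(); T[:3,3]=s["eef_pos"]
    return T@np.array(imaging.calibration("wrist")["hand_eye"])
E
python3 - <<'E'
from h import *
print(env.observe()["eef_pos"],env.observe()["tcp_rot"])
T=wristT(); p,d=imaging.get_image("wrist"); cv2.imwrite("pics/w1.png",p[:,:,::-1])
c=imaging.calibration("wrist"); print(c)
def proj(P):
    q=np.linalg.inv(T)@np.r_[P,1]; x=q[0]/-q[2]; y=-q[1]/-q[2]; f=1+c["k1"]*(x*x+y*y); return c["cx"]+c["fx"]*x*f, c["cy"]+c["fy"]*y*f
print(proj([.453,.225,.06]))
np.save("wT.npy",T);np.save("wp.npy",p)
E
```

```text
[0.45195856 0.22569031 0.16481602] [-3.14043507e+00 -1.40582288e-03  2.62157590e+00]
{'fx': 352.66852703173447, 'fy': 352.66852703173447, 'cx': 324.090885189582, 'cy': 190.01955395220827, 'k1': -0.04423394874097647, 'hand_eye': array([[ 1.52015333e-03,  9.48458825e-01,  3.16896744e-01,
         8.09153280e-02],
       [ 9.99998687e-01, -1.26388232e-03, -1.01424515e-03,
        -5.80733596e-05],
       [-5.61449574e-04,  3.16897870e-01, -9.48459501e-01,
        -1.31067489e-01],
       [ 0.00000000e+00,  0.00000000e+00,  0.00000000e+00,
         1.00000000e+00]])}
(np.float64(323.86357406081004), np.float64(194.70156726274118))
```

View pics/w1.png

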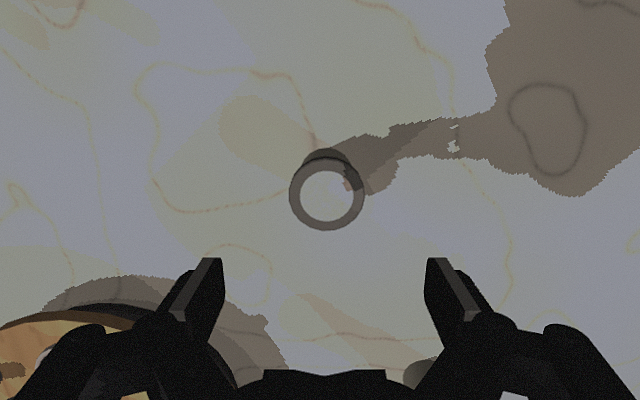

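The wrist view shows the tub lid as a circle centred at about (326,193). I predicted (324,195), so it agrees within 2 mm, and I'm going down to grip.

Emit:
send_rows --pt "0.001 0.001 -0.06 0 0 0 100" --pt "0.001 0.001 -0.12 0 0 0 100" --pt "0.001 0.001 -0.18 0 0 0 100" --pt "0.001 0.001 -0.22 0 0 0 100" --pt "0.001 0.001 -0.22 0 0 0 100" --pt "0.001 0.001 -0.22 0 0 0 100" --pt "0.001 0.001 -0.22 0 0 0 50" --pt "0.001 0.001 -0.22 0 0 0 50"

```text
time: 1.82
eef_pos: [0.453, 0.228, 0.0356]
tcp_rot: [3.139, 0.003, 2.625]
wrist_force: [0.8, 0.1, -0.3]
gripper_width: 0.0637
finger_force: 0.0
```

Emit:
send_rows --pt "0 0 0 0 0 0 0" --pt "0 0 0 0 0 0 0" --pt "0 0 0 0 0 0 0" --pt "0 0 0 0 0 0 0" --pt "0 0 0 0 0 0 0" --pt "0 0 0 0 0 0 0"

```text
time: 2.32
eef_pos: [0.4532, 0.2277, 0.0356]
tcp_rot: [3.139, 0.003, 2.624]
wrist_force: [-2.7, -0.2, 9.8]
gripper_width: 0.0526
finger_force: 60.8
```

Emit:
send_rows --pt "0 0 0.03 0 0 0 0" --pt "0 0 0.08 0 0 0 0" --pt "0 0 0.14 0 0 0 0" --pt "0 0 0.2 0 0 0 0" --pt "0 0 0.25 0 0 0 0" --pt "0 0 0.25 0 0 0 0" --pt "0 0 0.25 0 0 0 0" --pt "0 0 0.25 0 0 0 0"

```text
time: 2.98
eef_pos: [0.4516, 0.2273, 0.1831]
tcp_rot: [-3.141, -0.001, 2.624]
wrist_force: [-0.1, -0.1, -1.0]
gripper_width: 0.0524
finger_force: 63.1
```

```bash
python3 - <<'E'
from h import *
s=env.observe();print(s["eef_pos"],s["tcp_rot"],s["qpos"])
p,d=imaging.get_image("wrist"); q,_=imaging.get_image("scene")
a=np.hstack([p[140:400,160:520],q[80:340,300:640]]); cv2.imwrite("pics/g.png",cv2.convertScaleAbs(a[:,:,::-1],alpha=1.6))
E
```

```text
[0.45164849 0.22727539 0.18307484] [-3.14097228e+00 -6.76637092e-04  2.62437106e+00] [ 2.34112600e-01  3.26478799e-01  1.64126050e+00  9.24079754e-06
  1.17477130e+00 -8.19465912e-01]
```

View pics/g.png

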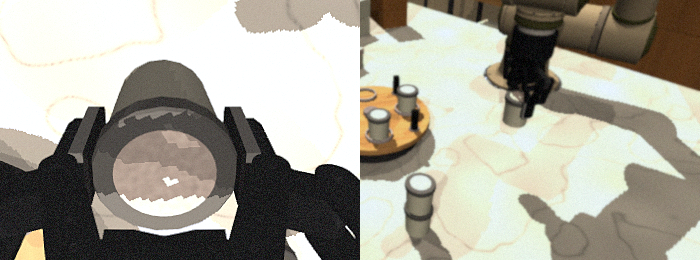

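The tub is held upright and centred between the pads. I'm carrying it over the pocket; its underside is at about 0.148 m, which clears the fixed tubs.

Emit:
send_rows --pt "0.007 -0.04 0 0 0 0 0" --pt "0.018 -0.1 0 0 0 0 0" --pt "0.028 -0.16 0 0 0 0 0" --pt "0.039 -0.225 0 0 0 0 0" --pt "0.05 -0.29 0 0 0 0 0" --pt "0.062 -0.355 0 0 0 0 0" --pt "0.073 -0.42 0 0 0 0 0" --pt "0.085 -0.485 0 0 0 0 0"

```text
time: 3.75
eef_pos: [0.5027, -0.0655, 0.1826]
tcp_rot: [-3.141, -0.002, 2.624]
wrist_force: [0.0, 0.2, -1.6]
gripper_width: 0.0525
finger_force: 63.2
```

Emit:
send_rows --pt "0.011 -0.06 0 0 0 0 0" --pt "0.022 -0.12 0 0 0 0 0" --pt "0.03 -0.165 0 0 0 0 0" --pt "0.033 -0.185 0 0 0 0 0" --pt "0.033 -0.185 0 0 0 0 0" --pt "0.033 -0.185 0 0 0 0 0" --pt "0.033 -0.185 0 0 0 0 0"

```text
time: 4.33
eef_pos: [0.5227, -0.1733, 0.1831]
tcp_rot: [3.141, -0.001, 2.625]
wrist_force: [-0.2, -0.0, -1.5]
gripper_width: 0.0527
finger_force: 63.2
```

```bash
python3 - <<'E'
from h import *
s=env.observe();print(s["eef_pos"],s["tcp_rot"],s["wrist_force"])
T=wristT()
p,d=imaging.get_image("wrist"); np.save("wp2.npy",p); np.save("wT2.npy",T)
cv2.imwrite("pics/g2.png",cv2.convertScaleAbs(p[:,:,::-1],alpha=1.5))
E
```

```text
[ 0.52271646 -0.173264    0.18309709] [ 3.14130263e+00 -1.47767285e-03  2.62542347e+00] [-0.21650919 -0.04991525 -1.51733155]
```

View pics/g2.png

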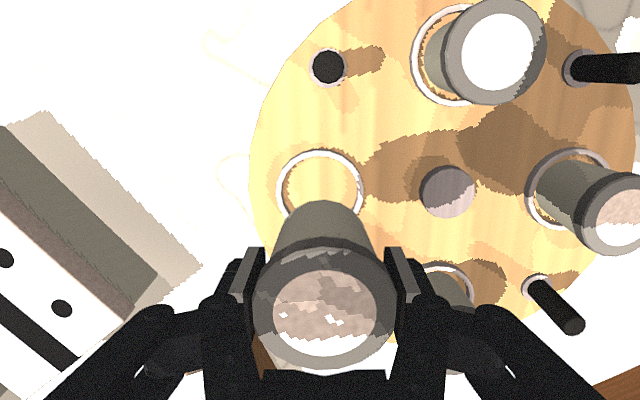

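The wrist view shows the pocket ring centred at about (320,190), the hub nut at (447,191) and a post top at (328,67).

```bash
python3 - <<'E'
from h import *
T=np.load("wT2.npy"); 
for n,u,v,z in[("ring",320,190,.068),("ringL",276,190,.068),("ringR",364,190,.068),("hub",447,191,.072),("post",328,67,.113)]:
    print(n,onz("wrist",u,v,z,T).round(4))
E
```

```text
ring [ 0.5223 -0.1762  0.068 ]
ringL [ 0.5064 -0.2044  0.068 ]
ringR [ 0.5383 -0.148   0.068 ]
hub [ 0.5675 -0.0954  0.072 ]
post [ 0.4507 -0.1299  0.113 ]
```

Emit:
send_rows --pt "-0.001 -0.0045 -0.03 0 0 0 0" --pt "-0.001 -0.0045 -0.06 0 0 0 0" --pt "-0.001 -0.0045 -0.09 0 0 0 0" --pt "-0.001 -0.0045 -0.115 0 0 0 0" --pt "-0.001 -0.0045 -0.125 0 0 0 0" --pt "-0.001 -0.0045 -0.13 0 0 0 0" --pt "-0.001 -0.0045 -0.13 0 0 0 0" --pt "-0.001 -0.0045 -0.13 0 0 0 0"

```text
time: 5.05
eef_pos: [0.5228, -0.1772, 0.1065]
tcp_rot: [-3.142, 0.001, 2.625]
wrist_force: [1.2, 0.5, -1.5]
gripper_width: 0.0521
finger_force: 63.2
```

Next I'm descending slowly, about 1 mm per row.

Emit:
send_rows --pt "0 0 -0.002 0 0 0 0" --pt "0 0 -0.004 0 0 0 0" --pt "0 0 -0.006 0 0 0 0" --pt "0 0 -0.008 0 0 0 0" --pt "0 0 -0.01 0 0 0 0" --pt "0 0 -0.012 0 0 0 0" --pt "0 0 -0.012 0 0 0 0"

```text
time: 5.63
eef_pos: [0.5222, -0.1773, 0.0981]
tcp_rot: [-3.142, -0.001, 2.624]
wrist_force: [1.1, 0.8, -2.1]
gripper_width: 0.0524
finger_force: 63.2
```

Emit:
send_rows --pt "0 0 -0.0015 0 0 0 0" --pt "0 0 -0.003 0 0 0 0" --pt "0 0 -0.003 0 0 0 0" --pt "0 0 -0.003 0 0 0 0"

```text
time: 5.97
eef_pos: [0.5224, -0.1773, 0.0966]
tcp_rot: [3.142, -0.0, 2.624]
wrist_force: [-1.1, -0.3, -0.6]
gripper_width: 0.0527
finger_force: 63.2
```

Emit:
send_rows --pt "0 0 -0.0008 0 0 0 0" --pt "0 0 -0.0015 0 0 0 0" --pt "0 0 -0.0015 0 0 0 0"

```text
time: 6.22
eef_pos: [0.5225, -0.1774, 0.0958]
tcp_rot: [3.142, 0.0, 2.624]
wrist_force: [-0.6, -0.1, -1.2]
gripper_width: 0.0522
finger_force: 63.3
```

Emit:
send_rows --pt "0 0 -0.0008 0 0 0 0" --pt "0 0 -0.0015 0 0 0 0" --pt "0 0 -0.0015 0 0 0 0"

```text
time: 6.47
eef_pos: [0.5228, -0.1776, 0.0957]
tcp_rot: [-3.142, 0.002, 2.624]
wrist_force: [-2.2, 0.1, 6.3]
gripper_width: 0.0524
finger_force: 63.8
```

Contact is felt at about 7 N with the height as predicted, so I'm releasing.

Emit:
send_rows --pt "0 0 0 0 0 0 90" --pt "0 0 0 0 0 0 90" --pt "0 0 0 0 0 0 90" --pt "0 0 0 0 0 0 90" --pt "0 0 0 0 0 0 90" --pt "0 0 0 0 0 0 90" --pt "0 0 0 0 0 0 90"

```text
time: 7.05
eef_pos: [0.5224, -0.1773, 0.0947]
tcp_rot: [3.142, -0.0, 2.624]
wrist_force: [-0.0, 0.4, -0.5]
gripper_width: 0.0766
finger_force: 0.0
```

Emit:
send_rows --pt "0 0 0.02 0 0 0 90" --pt "0 0 0.06 0 0 0 90" --pt "0 0 0.11 0 0 0 90" --pt "0 0 0.15 0 0 0 90" --pt "0 0 0.15 0 0 0 90" --pt "0 0 0.15 0 0 0 90"

```text
time: 7.55
eef_pos: [0.5227, -0.1775, 0.1857]
tcp_rot: [-3.142, 0.002, 2.624]
wrist_force: [-0.7, 0.2, -0.7]
gripper_width: 0.0763
finger_force: 0.0
```

```bash
python3 - <<'E'
from h import *
s=env.observe();print(s["eef_pos"],s["tcp_rot"],s["qpos"],s["gripper_width"],s["wrist_force"])
T=wristT()
p,d=imaging.get_image("wrist"); np.save("wT3.npy",T)
cv2.imwrite("pics/g3.png",cv2.convertScaleAbs(p[:,:,::-1],alpha=1.5))
E
```

```text
[ 0.52271139 -0.1774957   0.18569369] [-3.14156068e+00  2.29089347e-03  2.62439810e+00] [-5.39628641e-01  4.19303822e-01  1.49940695e+00  2.06773608e-05
  1.22059085e+00 -1.59323745e+00] 0.0763325767056974 [-0.704454    0.21069447 -0.74539626]
```

View pics/g3.png

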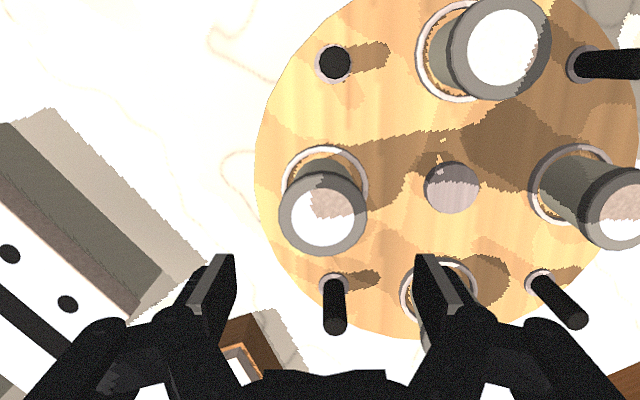

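The tub stands in its ring, with its lid centred at about (323,213) and upright; post C is at (333,62). I'm checking its position, closing the jaws and turning above the start of the push.

```bash
python3 - <<'E'
from h import *
T=np.load("wT3.npy")
for n,u,v,z in[("lid",323,213,.12),("lidL",279,213,.12),("lidR",367,213,.12),("ring",325,187,.068),("hub",452,187,.072),("postC",334,62,.113)]: print(n,onz("wrist",u,v,z,T).round(4))
E
```

```text
lid [ 0.5221 -0.1777  0.12  ]
lidL [ 0.509  -0.2007  0.12  ]
lidR [ 0.5352 -0.1547  0.12  ]
ring [ 0.5232 -0.1768  0.068 ]
hub [ 0.5681 -0.095   0.072 ]
postC [ 0.4503 -0.13    0.113 ]
```

Emit:
send_rows --pt "-0.03 0.008 0 0 0 -0.11 0" --pt "-0.06 0.018 0 0 0 -0.22 0" --pt "-0.09 0.028 0 0 0 -0.33 0" --pt "-0.11 0.032 0 0 0 -0.44 0" --pt "-0.11 0.032 0 0 0 -0.55 0" --pt "-0.11 0.032 0 0 0 -0.66 0" --pt "-0.11 0.032 0 0 0 -0.73 0" --pt "-0.11 0.032 0 0 0 -0.73 0"

```text
time: 8.27
eef_pos: [0.4559, -0.1578, 0.1835]
tcp_rot: [-3.14, -0.002, 1.857]
wrist_force: [0.5, 0.6, -0.1]
gripper_width: 0.0004
finger_force: 0.0
```

Emit:
send_rows --pt "0 0 0 0 0 0 0" --pt "0 0 0 0 0 0 0" --pt "0 0 0 0 0 0 0"

```text
time: 8.52
eef_pos: [0.4563, -0.158, 0.1844]
tcp_rot: [-3.141, -0.001, 1.862]
wrist_force: [-0.8, -0.6, 0.1]
gripper_width: 0.0
finger_force: 0.0
```

The tub is centred in the pocket within 2 mm. Next I'm lowering behind the post and working out the arc table.

Emit:
send_rows --pt "0 0 -0.04 0 0 0 0" --pt "0 0 -0.08 0 0 0 0" --pt "0 0 -0.12 0 0 0 0" --pt "0 0 -0.14 0 0 0 0" --pt "0 0 -0.143 0 0 0 0" --pt "0 0 -0.143 0 0 0 0" --pt "0 0 -0.143 0 0 0 0"

```text
time: 9.1
eef_pos: [0.4568, -0.1584, 0.0998]
tcp_rot: [3.141, 0.001, 1.86]
wrist_force: [-0.4, 0.4, 1.5]
gripper_width: -0.0001
finger_force: 0.0
```

```bash
cat > arc.py <<'E'
import numpy as np
C=np.array([.568,-.0945])
def P(deg,b=.020):  # pusher centre for post angle, b behind
    f=np.radians(deg); u=np.array([np.cos(f),np.sin(f)]); t=np.array([-u[1],u[0]])
    return C+.125*u+b*t
def table(d0,step,n,prev,b=.020):
    for k in range(1,n+1):
        q=P(d0-step*k,b); print(d0-step*k, q.round(4), ((q-prev)/.6).round(4), round(-step*k/60,4))
E
python3 -c "
from arc import *
from h import env
s=env.observe(); print(s['eef_pos'],s['tcp_rot'],s['wrist_force'],s['wrist_torque'],s['qpos'])
for d in range(-156,-236,-4): print(d,P(d).round(4))
"
```

```text
[ 0.4568151  -0.15839334  0.09978724] [3.14077372e+00 1.00060253e-03 1.86038561e+00] [-0.42610385  0.44164196  1.49125224] [-0.02985768  0.03461176  0.00997023] [-5.76671580e-01  3.93008261e-01  1.79761856e+00 -2.96498903e-05
  9.49673047e-01 -8.66244034e-01]
-156 [ 0.4619 -0.1636]
-160 [ 0.4574 -0.156 ]
-164 [ 0.4534 -0.1482]
-168 [ 0.4499 -0.1401]
-172 [ 0.447  -0.1317]
-176 [ 0.4447 -0.1232]
-180 [ 0.443  -0.1145]
-184 [ 0.4419 -0.1057]
-188 [ 0.4414 -0.0969]
-192 [ 0.4416 -0.0881]
-196 [ 0.4423 -0.0793]
-200 [ 0.4437 -0.0705]
-204 [ 0.4457 -0.0619]
-208 [ 0.4482 -0.0535]
-212 [ 0.4514 -0.0452]
-216 [ 0.4551 -0.0372]
-220 [ 0.4594 -0.0295]
-224 [ 0.4642 -0.0221]
-228 [ 0.4695 -0.015 ]
-232 [ 0.4753 -0.0083]
```

Now the first push: to contact and roughly 10° of turn, which is well short of the earliest stop.

Emit:
send_rows --pt "0.001 0.004 0 0 0 0 0" --pt "-0.004 0.014 0 0 0 0 0" --pt "-0.0087 0.0237 0 0 0 -0.033 0" --pt "-0.0115 0.0305 0 0 0 -0.067 0" --pt "-0.014 0.0375 0 0 0 -0.1 0" --pt "-0.0163 0.0445 0 0 0 -0.133 0" --pt "-0.0183 0.0515 0 0 0 -0.167 0" --pt "-0.0183 0.0515 0 0 0 -0.167 0"

```text
time: 9.77
eef_pos: [0.4457, -0.1272, 0.0997]
tcp_rot: [3.14, 0.002, 1.684]
wrist_force: [0.1, 0.1, 0.5]
gripper_width: -0.0002
finger_force: 0.0
```

```bash
cat > st.py <<'E'
from h import *
from arc import *
import sys
s=env.observe(); e=s["eef_pos"]; v=e[:2]-C; a=np.degrees(np.arctan2(v[1],v[0]))-np.degrees(np.arctan2(.020,.125)); a-=360*(a>0)
print("angle",a.round(2),"r",np.hypot(*v).round(4),"yaw",np.degrees(s["tcp_rot"][2]).round(1), "target yaw",(a+270.2).round(1))
F=[]
f=np.radians(a); t=np.array([np.sin(f),-np.cos(f)])
for i in range(3):
    p,d=imaging.get_image("top"); s=env.observe(); F.append(-s["wrist_force"][:2]@t)
print("push N",np.round(F,1),"fxyz",s["wrist_force"].round(1))
# dark post tops in top view
q=onz("top",320,200,.113)
hsv=cv2.cvtColor(p,cv2.COLOR_RGB2HSV)
m=(p.max(2)<45).astype(np.uint8)
n,l,stt,cen=cv2.connectedComponentsWithStats(m)
for i in range(1,n):
    if 8<stt[i,4]<200:
        w=onz("top",*cen[i],.105)[:2]-C
        if .11<np.hypot(*w)<.14: print("post ang",np.degrees(np.arctan2(w[1],w[0])).round(1),"r",np.hypot(*w).round(3),stt[i,4])
base=e[:2]
print("ahead:",*[(k,((P(a-k)-P(a))/.6).round(4).tolist()) for k in (1,2,3,4)])
E
python3 st.py
```

```text
angle -174.11 r 0.1266 yaw 96.5 target yaw 96.1
push N [-0.2  0.4  0.3] fxyz [ 0.8 -0.2  0.5]
post ang 5.9 r 0.122 32
post ang -85.1 r 0.121 35
post ang 94.7 r 0.125 29
ahead: (1, [-0.0009, 0.0036]) (2, [-0.0018, 0.0071]) (3, [-0.0026, 0.0107]) (4, [-0.0033, 0.0144])
```

Emit:
send_rows --pt "-0.0009 0.0036 0 0 0 -0.017 0" --pt "-0.0018 0.0072 0 0 0 -0.033 0" --pt "-0.0026 0.0108 0 0 0 -0.05 0" --pt "-0.0033 0.0144 0 0 0 -0.067 0"

```text
time: 10.25
eef_pos: [0.4437, -0.1203, 0.0993]
tcp_rot: [3.141, 0.004, 1.614]
wrist_force: [-1.7, -14.8, -4.0]
gripper_width: 0.0
finger_force: 6.9
```

```bash
python3 st.py
```

```text
angle -177.38 r 0.1269 yaw 92.5 target yaw 92.8
push N [2.7 0.9 1.2] fxyz [ 1.  -1.2  1.6]
post ang 2.6 r 0.123 33
post ang -88.3 r 0.121 32
post ang 91.9 r 0.125 29
ahead: (1, [-0.0007, 0.0036]) (2, [-0.0014, 0.0072]) (3, [-0.002, 0.0109]) (4, [-0.0025, 0.0145])
```

Emit:
send_rows --pt "-0.0003 0.0014 0 0 0 -0.006 0" --pt "-0.0005 0.0027 0 0 0 -0.0125 0" --pt "-0.0008 0.0041 0 0 0 -0.019 0" --pt "-0.001 0.0054 0 0 0 -0.025 0" --pt "-0.0013 0.0068 0 0 0 -0.031 0" --pt "-0.0015 0.0082 0 0 0 -0.0375 0" --pt "-0.0018 0.0095 0 0 0 -0.044 0" --pt "-0.002 0.0109 0 0 0 -0.05 0"

```text
time: 11.07
eef_pos: [0.4425, -0.1132, 0.0993]
tcp_rot: [3.141, 0.003, 1.562]
wrist_force: [-1.4, -10.1, -1.3]
gripper_width: -0.0001
finger_force: 5.1
```

```bash
python3 st.py
```

```text
angle -180.62 r 0.1269 yaw 89.5 target yaw 89.6
push N [7.3 6.2 5.7] fxyz [-0.6 -5.7 -0.2]
post ang -0.1 r 0.123 32
post ang 89.2 r 0.125 31
post ang -91.1 r 0.121 34
ahead: (1, [-0.0005, 0.0036]) (2, [-0.001, 0.0073]) (3, [-0.0013, 0.011]) (4, [-0.0017, 0.0146])
```

Emit:
send_rows --pt "-0.0001 0.0009 0 0 0 -0.004 0" --pt "-0.0003 0.0018 0 0 0 -0.008 0" --pt "-0.0004 0.0027 0 0 0 -0.0125 0" --pt "-0.0005 0.0036 0 0 0 -0.017 0"

```text
time: 11.55
eef_pos: [0.4422, -0.1112, 0.0992]
tcp_rot: [3.141, 0.003, 1.544]
wrist_force: [-0.9, -12.7, -1.9]
gripper_width: -0.0001
finger_force: 6.3
```

```bash
python3 st.py
```

```text
angle -181.53 r 0.1269 yaw 88.5 target yaw 88.7
push N [ 9.8 10.5 10.4] fxyz [ -1.3 -10.4  -1.5]
post ang -0.8 r 0.122 35
post ang 88.6 r 0.125 28
post ang -92.0 r 0.12 33
ahead: (1, [-0.0005, 0.0037]) (2, [-0.0008, 0.0073]) (3, [-0.0012, 0.011]) (4, [-0.0014, 0.0147])
```

Static push has risen to 10 N. That could be the stop, so I'll back off and see whether the disc springs back, and compute the turn from the start picture with the same detector.

Emit:
send_rows --pt "0.0005 -0.004 0 0 0 0 0" --pt "0.001 -0.008 0 0 0 0 0" --pt "0.0015 -0.012 0 0 0 0 0" --pt "0.0015 -0.012 0 0 0 0 0" --pt "0.0015 -0.012 0 0 0 0 0"

```text
time: 12.12
eef_pos: [0.4428, -0.117, 0.0989]
tcp_rot: [-3.141, -0.0, 1.544]
wrist_force: [0.2, -0.0, 0.2]
gripper_width: -0.0002
finger_force: 0.0
```

```bash
python3 st.py; python3 - <<'E'
from h import *
from arc import *
p=np.load("topp.npy"); m=(p.max(2)<45).astype(np.uint8)
n,l,stt,cen=cv2.connectedComponentsWithStats(m)
for i in range(1,n):
    if 8<stt[i,4]<200:
        w=onz("top",*cen[i],.105)[:2]-C
        if .11<np.hypot(*w)<.14: print("start",np.degrees(np.arctan2(w[1],w[0])).round(1),stt[i,4])
E
```

```text
angle -178.92 r 0.1272 yaw 88.5 target yaw 91.3
push N [ 0.2 -0.1  0.9] fxyz [-0.1 -0.9  0.3]
post ang -0.4 r 0.122 33
post ang 88.7 r 0.125 29
post ang -91.7 r 0.121 35
ahead: (1, [-0.0006, 0.0036]) (2, [-0.0012, 0.0073]) (3, [-0.0017, 0.0109]) (4, [-0.0021, 0.0146])
start 17.1 38
start -73.7 36
start 105.8 29
start -165.0 28
```

Turned about 17.5° (0.31 rad) with a small spring-back. I'll push slowly again to about the same place plus 0.5 mm, to tell a stop from drag.

Emit:
send_rows --pt "-0.0005 0.004 0 0 0 0 0" --pt "-0.001 0.007 0 0 0 0 0" --pt "-0.0012 0.009 0 0 0 0 0" --pt "-0.0014 0.011 0 0 0 0 0" --pt "-0.0015 0.012 0 0 0 0 0" --pt "-0.0016 0.0127 0 0 0 0 0" --pt "-0.0016 0.0127 0 0 0 0 0" --pt "-0.0016 0.0127 0 0 0 0 0"

```text
time: 12.93
eef_pos: [0.442, -0.1107, 0.0991]
tcp_rot: [3.141, 0.003, 1.545]
wrist_force: [-1.2, -9.1, -3.1]
gripper_width: 0.0001
finger_force: 4.4
```

```bash
python3 st.py
```

```text
angle -181.78 r 0.127 yaw 88.5 target yaw 88.4
push N [8.9 8.2 8.3] fxyz [-0.6 -8.3 -3. ]
post ang -1.1 r 0.122 33
post ang 88.4 r 0.125 30
post ang -92.1 r 0.121 33
ahead: (1, [-0.0004, 0.0037]) (2, [-0.0008, 0.0073]) (3, [-0.0011, 0.011]) (4, [-0.0014, 0.0147])
```

Emit:
send_rows --pt "0 0.0006 0 0 0 0 0" --pt "-0.0001 0.0012 0 0 0 0 0" --pt "-0.0001 0.0018 0 0 0 0 0" --pt "-0.0001 0.0018 0 0 0 0 0" --pt "-0.0001 0.0018 0 0 0 0 0"

```text
time: 13.5
eef_pos: [0.442, -0.1099, 0.0991]
tcp_rot: [3.141, 0.003, 1.545]
wrist_force: [-1.3, -12.2, -3.9]
gripper_width: 0.0001
finger_force: 5.7
```

```bash
python3 st.py
```

```text
angle -182.1 r 0.1269 yaw 88.5 target yaw 88.1
push N [11.4 11.5 11.1] fxyz [ -0.9 -11.   -2.8]
post ang -1.2 r 0.123 33
post ang 88.0 r 0.125 31
post ang -92.4 r 0.121 34
ahead: (1, [-0.0004, 0.0037]) (2, [-0.0008, 0.0073]) (3, [-0.0011, 0.011]) (4, [-0.0013, 0.0147])
```

Force rises about 3.7 N per mm, which is the far shoulder's stiffness and not drag. I'm ending the push at 11 N and backing off to see whether the disc returns to the valley.

Emit:
send_rows --pt "0.0003 -0.003 0 0 0 0 0" --pt "0.0008 -0.006 0 0 0 0 0" --pt "0.0012 -0.01 0 0 0 0 0" --pt "0.002 -0.016 0 0 0 0 0" --pt "0.0025 -0.02 0 0 0 0 0" --pt "0.0025 -0.02 0 0 0 0 0" --pt "0.0025 -0.02 0 0 0 0 0"

```text
time: 14.23
eef_pos: [0.4433, -0.1204, 0.099]
tcp_rot: [-3.142, -0.0, 1.544]
wrist_force: [-0.5, 0.5, 0.6]
gripper_width: 0.0002
finger_force: 0.0
```

```bash
python3 st.py
```

```text
angle -177.34 r 0.1274 yaw 88.5 target yaw 92.9
push N [-0.   0.2  0.3] fxyz [ 0.2 -0.2  0.1]
post ang -1.2 r 0.122 32
post ang 88.0 r 0.125 31
post ang -92.2 r 0.121 34
ahead: (1, [-0.0007, 0.0036]) (2, [-0.0014, 0.0072]) (3, [-0.002, 0.0109]) (4, [-0.0025, 0.0145])
```

The disc did not spring back and now rests slightly further on, so this isn't conclusive. I'll repeat to the same commanded point and compare force against position.

Emit:
send_rows --pt "-0.0007 0.006 0 0 0 0 0" --pt "-0.0014 0.011 0 0 0 0 0" --pt "-0.002 0.016 0 0 0 0 0" --pt "-0.0022 0.018 0 0 0 0 0" --pt "-0.0024 0.019 0 0 0 0 0" --pt "-0.0025 0.02 0 0 0 0 0" --pt "-0.0025 0.02 0 0 0 0 0" --pt "-0.0025 0.02 0 0 0 0 0"

```text
time: 15.05
eef_pos: [0.442, -0.1095, 0.0991]
tcp_rot: [3.141, 0.003, 1.545]
wrist_force: [-0.2, -9.9, -3.2]
gripper_width: -0.0001
finger_force: 4.8
```

```bash
python3 st.py
```

```text
angle -182.29 r 0.1269 yaw 88.5 target yaw 87.9
push N [10.1  9.3  9.8] fxyz [-0.6 -9.8 -2.2]
post ang -1.4 r 0.122 33
post ang 87.7 r 0.125 29
post ang -92.4 r 0.121 36
ahead: (1, [-0.0004, 0.0037]) (2, [-0.0007, 0.0073]) (3, [-0.001, 0.011]) (4, [-0.0012, 0.0147])
```

Emit:
send_rows --pt "0 0.0006 0 0 0 0 0" --pt "-0.0001 0.0012 0 0 0 0 0" --pt "-0.0001 0.0018 0 0 0 0 0" --pt "-0.0001 0.0018 0 0 0 0 0" --pt "-0.0001 0.0018 0 0 0 0 0" --pt "-0.0001 0.0018 0 0 0 0 0" --pt "-0.0001 0.0018 0 0 0 0 0"

```text
time: 15.78
eef_pos: [0.442, -0.1086, 0.0991]
tcp_rot: [3.141, 0.003, 1.545]
wrist_force: [0.1, -10.9, -4.2]
gripper_width: 0.0003
finger_force: 5.3
```

```bash
python3 st.py
```

```text
angle -182.7 r 0.1268 yaw 88.5 target yaw 87.5
push N [ 9.9 10.9 10.2] fxyz [ -0.5 -10.1  -3.6]
post ang -1.7 r 0.122 31
post ang 87.3 r 0.125 29
post ang -93.2 r 0.12 33
ahead: (1, [-0.0004, 0.0037]) (2, [-0.0007, 0.0073]) (3, [-0.0009, 0.011]) (4, [-0.0011, 0.0147])
```

Force stayed at about 10 N while the disc moved on 0.5°, so this is drag and not the stop. I'll carry on in small steps.

Emit:
send_rows --pt "-0.0001 0.0009 0 0 0 -0.006 0" --pt "-0.0002 0.0018 0 0 0 -0.012 0" --pt "-0.0003 0.0027 0 0 0 -0.018 0" --pt "-0.0004 0.0036 0 0 0 -0.024 0" --pt "-0.0005 0.0046 0 0 0 -0.03 0" --pt "-0.0006 0.0055 0 0 0 -0.035 0"

```text
time: 16.43
eef_pos: [0.4416, -0.1051, 0.099]
tcp_rot: [3.141, 0.003, 1.508]
wrist_force: [-0.6, -10.1, -3.0]
gripper_width: 0.0003
finger_force: 4.9
```

```bash
python3 st.py
```

```text
angle -184.31 r 0.1269 yaw 86.4 target yaw 85.9
push N [5.7 6.2 6.4] fxyz [ 0.6 -6.4 -3.1]
post ang -3.7 r 0.122 34
post ang 85.8 r 0.125 30
post ang -94.8 r 0.121 33
ahead: (1, [-0.0003, 0.0037]) (2, [-0.0005, 0.0073]) (3, [-0.0006, 0.011]) (4, [-0.0007, 0.0147])
```

Emit:
send_rows --pt "-0.0001 0.0012 0 0 0 -0.005 0" --pt "-0.0002 0.0023 0 0 0 -0.01 0" --pt "-0.0002 0.0035 0 0 0 -0.016 0" --pt "-0.0003 0.0046 0 0 0 -0.021 0" --pt "-0.0004 0.0058 0 0 0 -0.026 0" --pt "-0.0004 0.0069 0 0 0 -0.031 0" --pt "-0.0005 0.0081 0 0 0 -0.036 0" --pt "-0.0006 0.0092 0 0 0 -0.042 0"

```text
time: 17.25
eef_pos: [0.4412, -0.0998, 0.0991]
tcp_rot: [3.141, 0.003, 1.464]
wrist_force: [-0.4, -11.8, -3.9]
gripper_width: 0.0
finger_force: 6.1
```

```bash
python3 st.py
```

```text
angle -186.69 r 0.1269 yaw 83.9 target yaw 83.5
push N [10.1  8.6  9.2] fxyz [-0.2 -9.2 -4.1]
post ang -6.0 r 0.123 32
post ang 83.5 r 0.125 29
post ang -96.9 r 0.121 34
ahead: (1, [-0.0001, 0.0037]) (2, [-0.0002, 0.0074]) (3, [-0.0002, 0.011]) (4, [-0.0001, 0.0147])
```

Emit:
send_rows --pt "0 0.0012 0 0 0 -0.005 0" --pt "0 0.0023 0 0 0 -0.01 0" --pt "0 0.0035 0 0 0 -0.016 0" --pt "-0.0001 0.0046 0 0 0 -0.021 0" --pt "-0.0001 0.0058 0 0 0 -0.026 0" --pt "-0.0001 0.0069 0 0 0 -0.031 0" --pt "-0.0001 0.0081 0 0 0 -0.036 0" --pt "-0.0001 0.0092 0 0 0 -0.042 0"

```text
time: 18.07
eef_pos: [0.4412, -0.094, 0.0991]
tcp_rot: [3.141, 0.003, 1.42]
wrist_force: [-0.4, -10.1, -3.6]
gripper_width: -0.0001
finger_force: 5.0
```

```bash
python3 st.py
```

```text
angle -189.3 r 0.1268 yaw 81.4 target yaw 80.9
push N [6.2 4.9 4.9] fxyz [-0.4 -4.9 -3.1]
post ang -8.8 r 0.123 34
post ang 80.7 r 0.125 31
post ang -99.6 r 0.121 33
ahead: (1, [0.0, 0.0037]) (2, [0.0002, 0.0074]) (3, [0.0003, 0.011]) (4, [0.0006, 0.0147])
```

Emit:
send_rows --pt "0 0.0012 0 0 0 -0.005 0" --pt "0 0.0023 0 0 0 -0.01 0" --pt "0.0001 0.0035 0 0 0 -0.016 0" --pt "0.0001 0.0046 0 0 0 -0.021 0" --pt "0.0001 0.0058 0 0 0 -0.026 0" --pt "0.0002 0.0069 0 0 0 -0.031 0" --pt "0.0002 0.0081 0 0 0 -0.036 0" --pt "0.0003 0.0092 0 0 0 -0.042 0"

```text
time: 18.88
eef_pos: [0.4413, -0.0888, 0.0991]
tcp_rot: [3.141, 0.003, 1.377]
wrist_force: [-1.4, -11.4, -3.6]
gripper_width: -0.0
finger_force: 6.0
```

```bash
python3 st.py
```

```text
angle -191.68 r 0.1268 yaw 78.9 target yaw 78.5
push N [9.9 9.1 9.2] fxyz [-0.8 -9.2 -3.4]
post ang -10.8 r 0.122 32
post ang 78.8 r 0.125 30
post ang -102.2 r 0.121 32
post ang 137.5 r 0.113 37
ahead: (1, [0.0002, 0.0037]) (2, [0.0005, 0.0073]) (3, [0.0008, 0.011]) (4, [0.0012, 0.0147])
```

Emit:
send_rows --pt "0.0001 0.0012 0 0 0 -0.005 0" --pt "0.0001 0.0023 0 0 0 -0.01 0" --pt "0.0002 0.0035 0 0 0 -0.016 0" --pt "0.0003 0.0046 0 0 0 -0.021 0" --pt "0.0004 0.0058 0 0 0 -0.026 0" --pt "0.0005 0.0069 0 0 0 -0.031 0" --pt "0.0006 0.0081 0 0 0 -0.036 0" --pt "0.0007 0.0092 0 0 0 -0.042 0"

```text
time: 19.7
eef_pos: [0.4417, -0.083, 0.099]
tcp_rot: [3.141, 0.002, 1.332]
wrist_force: [-0.9, -9.9, -2.8]
gripper_width: 0.0001
finger_force: 4.9
```

```bash
python3 st.py
```

```text
angle -194.31 r 0.1269 yaw 76.3 target yaw 75.9
push N [5.2 5.4 5.5] fxyz [ 0.5 -5.8 -1. ]
post ang -13.6 r 0.122 33
post ang 76.1 r 0.125 31
post ang -104.7 r 0.121 32
post ang 135.2 r 0.118 33
ahead: (1, [0.0004, 0.0037]) (2, [0.0008, 0.0073]) (3, [0.0013, 0.011]) (4, [0.0019, 0.0146])
```

Emit:
send_rows --pt "0.0001 0.0012 0 0 0 -0.005 0" --pt "0.0002 0.0024 0 0 0 -0.01 0" --pt "0.0003 0.0036 0 0 0 -0.016 0" --pt "0.0005 0.0049 0 0 0 -0.022 0" --pt "0.0006 0.0061 0 0 0 -0.028 0" --pt "0.0008 0.0073 0 0 0 -0.033 0" --pt "0.001 0.0085 0 0 0 -0.039 0" --pt "0.0012 0.0097 0 0 0 -0.045 0"

```text
time: 20.52
eef_pos: [0.4423, -0.0774, 0.0991]
tcp_rot: [3.141, 0.003, 1.285]
wrist_force: [-2.8, -11.7, -1.8]
gripper_width: 0.0001
finger_force: 6.0
```

```bash
python3 st.py
```

```text
angle -196.82 r 0.1269 yaw 73.6 target yaw 73.4
push N [9.1 7.6 7.3] fxyz [-0.7 -7.4 -1.3]
post ang -16.0 r 0.122 33
post ang 73.5 r 0.125 31
post ang -107.4 r 0.12 33
post ang 132.5 r 0.123 34
ahead: (1, [0.0005, 0.0036]) (2, [0.0011, 0.0073]) (3, [0.0018, 0.0109]) (4, [0.0025, 0.0145])
```

Emit:
send_rows --pt "0.0002 0.0012 0 0 0 -0.005 0" --pt "0.0003 0.0024 0 0 0 -0.01 0" --pt "0.0005 0.0036 0 0 0 -0.016 0" --pt "0.0007 0.0049 0 0 0 -0.022 0" --pt "0.0009 0.0061 0 0 0 -0.028 0" --pt "0.0011 0.0073 0 0 0 -0.033 0" --pt "0.0014 0.0086 0 0 0 -0.04 0" --pt "0.0016 0.0098 0 0 0 -0.046 0"

```text
time: 21.33
eef_pos: [0.4432, -0.0712, 0.099]
tcp_rot: [3.141, 0.002, 1.237]
wrist_force: [-1.3, -10.2, -2.8]
gripper_width: -0.0001
finger_force: 4.9
```

```bash
python3 st.py
```

```text
angle -199.67 r 0.1269 yaw 70.9 target yaw 70.5
push N [7.2 6.  6.1] fxyz [ 0.1 -6.5 -0.9]
post ang -18.7 r 0.122 35
post ang 70.5 r 0.125 31
post ang -110.0 r 0.121 29
post ang 129.6 r 0.127 27
ahead: (1, [0.0007, 0.0036]) (2, [0.0015, 0.0072]) (3, [0.0023, 0.0108]) (4, [0.0032, 0.0144])
```

Emit:
send_rows --pt "0.0002 0.0012 0 0 0 -0.005 0" --pt "0.0005 0.0024 0 0 0 -0.01 0" --pt "0.0007 0.0036 0 0 0 -0.016 0" --pt "0.001 0.0049 0 0 0 -0.022 0" --pt "0.0012 0.0061 0 0 0 -0.028 0" --pt "0.0015 0.0073 0 0 0 -0.033 0" --pt "0.0018 0.0085 0 0 0 -0.04 0" --pt "0.0021 0.0097 0 0 0 -0.046 0"

```text
time: 22.15
eef_pos: [0.4444, -0.0657, 0.099]
tcp_rot: [3.141, 0.003, 1.189]
wrist_force: [-3.0, -12.1, -1.4]
gripper_width: -0.0001
finger_force: 6.2
```

```bash
python3 st.py
```

```text
angle -202.2 r 0.1269 yaw 68.1 target yaw 68.0
push N [9.5 8.6 7.9] fxyz [-0.4 -8.4 -1.8]
post ang -21.4 r 0.122 33
post ang 68.6 r 0.125 31
post ang -112.6 r 0.121 32
post ang 127.5 r 0.133 27
ahead: (1, [0.0009, 0.0036]) (2, [0.0018, 0.0071]) (3, [0.0028, 0.0107]) (4, [0.0038, 0.0142])
```

Emit:
send_rows --pt "0.0003 0.0012 0 0 0 -0.005 0" --pt "0.0006 0.0024 0 0 0 -0.01 0" --pt "0.0009 0.0036 0 0 0 -0.016 0" --pt "0.0012 0.0048 0 0 0 -0.022 0" --pt "0.0015 0.006 0 0 0 -0.028 0" --pt "0.0018 0.0072 0 0 0 -0.033 0" --pt "0.0022 0.0084 0 0 0 -0.04 0" --pt "0.0025 0.0096 0 0 0 -0.046 0"

```text
time: 22.97
eef_pos: [0.4459, -0.0596, 0.099]
tcp_rot: [3.141, 0.002, 1.141]
wrist_force: [-0.9, -10.7, -1.5]
gripper_width: -0.0001
finger_force: 5.2
```

```bash
python3 st.py
```

```text
angle -205.04 r 0.1269 yaw 65.4 target yaw 65.2
push N [4.6 5.8 3.9] fxyz [ 0.3 -4.4 -2. ]
post ang -24.2 r 0.122 33
post ang 65.6 r 0.125 33
post ang -115.3 r 0.121 33
post ang 124.7 r 0.137 21
ahead: (1, [0.001, 0.0035]) (2, [0.0021, 0.007]) (3, [0.0033, 0.0105]) (4, [0.0045, 0.014])
```

Emit:
send_rows --pt "0.0003 0.0012 0 0 0 -0.005 0" --pt "0.0007 0.0024 0 0 0 -0.01 0" --pt "0.001 0.0036 0 0 0 -0.016 0" --pt "0.0014 0.0047 0 0 0 -0.022 0" --pt "0.0018 0.0059 0 0 0 -0.028 0" --pt "0.0022 0.0071 0 0 0 -0.033 0" --pt "0.0026 0.0083 0 0 0 -0.04 0" --pt "0.003 0.0094 0 0 0 -0.046 0"

```text
time: 23.78
eef_pos: [0.4476, -0.0541, 0.099]
tcp_rot: [3.141, 0.003, 1.093]
wrist_force: [-3.4, -11.2, 0.2]
gripper_width: -0.0
finger_force: 5.8
```

```bash
python3 st.py
```

```text
angle -207.64 r 0.127 yaw 62.6 target yaw 62.6
push N [5.1 4.3 4.7] fxyz [-0.6 -5.  -0.9]
post ang -26.9 r 0.121 34
post ang 63.2 r 0.125 32
post ang -118.1 r 0.121 33
ahead: (1, [0.0012, 0.0035]) (2, [0.0025, 0.0069]) (3, [0.0038, 0.0104]) (4, [0.0052, 0.0138])
```

Emit:
send_rows --pt "0.0004 0.0012 0 0 0 -0.005 0" --pt "0.0008 0.0023 0 0 0 -0.01 0" --pt "0.0012 0.0035 0 0 0 -0.016 0" --pt "0.0017 0.0046 0 0 0 -0.022 0" --pt "0.0021 0.0058 0 0 0 -0.028 0" --pt "0.0025 0.007 0 0 0 -0.033 0" --pt "0.003 0.0081 0 0 0 -0.04 0" --pt "0.0034 0.0093 0 0 0 -0.046 0"

```text
time: 24.6
eef_pos: [0.4499, -0.0474, 0.099]
tcp_rot: [3.141, 0.0, 1.044]
wrist_force: [0.7, -2.2, -0.1]
gripper_width: -0.0004
finger_force: 0.7
```

```bash
python3 st.py
```

```text
angle -210.82 r 0.1271 yaw 59.8 target yaw 59.4
push N [-0.5 -1.2  0.1] fxyz [ 0.3 -0.2 -0.1]
post ang -30.1 r 0.122 32
post ang 59.6 r 0.124 30
post ang -121.4 r 0.121 31
ahead: (1, [0.0014, 0.0034]) (2, [0.0028, 0.0068]) (3, [0.0044, 0.0102]) (4, [0.0059, 0.0135])
```

Force vanished at about 47° of turn, which suggests the catch is dropping in. I'm going on in gentle small steps.

Emit:
send_rows --pt "0.0004 0.001 0 0 0 -0.005 0" --pt "0.0008 0.002 0 0 0 -0.01 0" --pt "0.0012 0.003 0 0 0 -0.015 0" --pt "0.0016 0.004 0 0 0 -0.02 0" --pt "0.002 0.005 0 0 0 -0.025 0"

```text
time: 25.17
eef_pos: [0.4511, -0.0443, 0.099]
tcp_rot: [-3.142, -0.0, 1.017]
wrist_force: [-0.3, -0.7, -0.4]
gripper_width: 0.0002
finger_force: 0.0
```

```bash
python3 st.py
```

```text
angle -212.32 r 0.1273 yaw 58.3 target yaw 57.9
push N [-0.1  0.3  0.6] fxyz [-0.  -0.7 -0.5]
post ang -31.8 r 0.122 33
post ang 58.2 r 0.124 34
post ang -123.3 r 0.121 29
ahead: (1, [0.0015, 0.0034]) (2, [0.003, 0.0067]) (3, [0.0046, 0.01]) (4, [0.0063, 0.0133])
```

Emit:
send_rows --pt "0.0004 0.001 0 0 0 -0.005 0" --pt "0.0008 0.002 0 0 0 -0.01 0" --pt "0.0012 0.003 0 0 0 -0.015 0" --pt "0.0016 0.004 0 0 0 -0.018 0"

```text
time: 25.65
eef_pos: [0.452, -0.0422, 0.099]
tcp_rot: [3.141, 0.0, 0.999]
wrist_force: [-0.3, -2.1, -0.0]
gripper_width: 0.0002
finger_force: 1.1
```

```bash
python3 st.py
```

```text
angle -213.37 r 0.1273 yaw 57.2 target yaw 56.8
push N [0.8 0.6 0.7] fxyz [-0.1 -0.8 -0.3]
post ang -32.5 r 0.121 36
post ang 57.7 r 0.124 35
post ang -123.6 r 0.121 31
ahead: (1, [0.0015, 0.0033]) (2, [0.0031, 0.0067]) (3, [0.0048, 0.0099]) (4, [0.0065, 0.0132])
```

Emit:
send_rows --pt "0.0004 0.0008 0 0 0 -0.004 0" --pt "0.0007 0.0015 0 0 0 -0.008 0" --pt "0.0011 0.0023 0 0 0 -0.012 0" --pt "0.0011 0.0023 0 0 0 -0.012 0" --pt "0.0011 0.0023 0 0 0 -0.012 0"

```text
time: 26.22
eef_pos: [0.4526, -0.0409, 0.099]
tcp_rot: [3.142, 0.001, 0.986]
wrist_force: [-2.5, -4.6, 0.7]
gripper_width: 0.0001
finger_force: 2.5
```

```bash
python3 st.py
```

```text
angle -213.99 r 0.1273 yaw 56.5 target yaw 56.2
push N [5.1 5.5 5. ] fxyz [-2.3 -4.4 -0.2]
post ang -32.9 r 0.121 33
post ang 57.2 r 0.124 34
post ang -124.0 r 0.121 29
ahead: (1, [0.0016, 0.0033]) (2, [0.0032, 0.0066]) (3, [0.0049, 0.0099]) (4, [0.0067, 0.0131])
```

Emit:
send_rows --pt "0.0003 0.0007 0 0 0 -0.003 0" --pt "0.0007 0.0015 0 0 0 -0.006 0" --pt "0.0009 0.002 0 0 0 -0.008 0" --pt "0.0009 0.002 0 0 0 -0.008 0" --pt "0.0009 0.002 0 0 0 -0.008 0"

```text
time: 26.78
eef_pos: [0.4529, -0.0402, 0.099]
tcp_rot: [-3.142, 0.002, 0.978]
wrist_force: [-4.0, -9.5, 0.5]
gripper_width: 0.0002
finger_force: 5.0
```

```bash
python3 st.py
```

```text
angle -214.34 r 0.1273 yaw 56.1 target yaw 55.9
push N [10.1 10.8  9.9] fxyz [-4.3 -9.1  0.9]
post ang -33.1 r 0.121 32
post ang 56.9 r 0.124 31
post ang -124.6 r 0.122 28
ahead: (1, [0.0016, 0.0033]) (2, [0.0033, 0.0066]) (3, [0.005, 0.0099]) (4, [0.0067, 0.0131])
```

Emit:
send_rows --pt "0.0002 0.0005 0 0 0 0 0" --pt "0.0004 0.001 0 0 0 0 0" --pt "0.0004 0.001 0 0 0 0 0" --pt "0.0004 0.001 0 0 0 0 0"

```text
time: 27.27
eef_pos: [0.453, -0.0399, 0.099]
tcp_rot: [3.142, 0.002, 0.978]
wrist_force: [-5.7, -11.2, 1.2]
gripper_width: -0.0
finger_force: 6.2
```

```bash
python3 st.py
```

```text
angle -214.49 r 0.1273 yaw 56.1 target yaw 55.7
push N [12.9 11.9 12.2] fxyz [ -5.2 -11.3   1.8]
post ang -33.4 r 0.122 34
post ang 56.7 r 0.124 30
post ang -124.7 r 0.122 27
ahead: (1, [0.0016, 0.0033]) (2, [0.0033, 0.0066]) (3, [0.005, 0.0099]) (4, [0.0068, 0.0131])
```

Now 12 N, rising stiffly (about 7 N per mm over the last 0.3 mm). The drop was felt before it, so this is the stop. I'm backing off, then lifting clear.

Emit:
send_rows --pt "-0.001 -0.0025 0 0 0 0 0" --pt "-0.003 -0.006 0 0 0 0 0" --pt "-0.006 -0.012 0 0 0 0 0" --pt "-0.008 -0.016 0 0 0 0 0" --pt "-0.008 -0.016 0 0 0 0 0" --pt "-0.008 -0.016 0 0 0 0 0"

```text
time: 27.92
eef_pos: [0.4486, -0.0485, 0.099]
tcp_rot: [-3.142, -0.0, 0.978]
wrist_force: [-0.6, 0.2, -0.4]
gripper_width: -0.0
finger_force: 0.0
```

```bash
python3 st.py
```

```text
angle -210.17 r 0.1279 yaw 56.0 target yaw 60.0
push N [0.2 0.6 0.2] fxyz [-0.4 -0.1 -0.4]
post ang -33.0 r 0.122 32
post ang 57.1 r 0.124 32
post ang -124.3 r 0.122 28
ahead: (1, [0.0014, 0.0034]) (2, [0.0028, 0.0068]) (3, [0.0042, 0.0102]) (4, [0.0058, 0.0135])
```

The disc sprang back about 0.4° and rests about 50° (0.87 rad) from its start, consistent with the catch being in. I'm lifting clear and taking a last look.

Emit:
send_rows --pt "0 0 0.03 0 0 0 0" --pt "0 0 0.08 0 0 0 0" --pt "0 0 0.14 0 0 0 0" --pt "0 0 0.2 0 0 0 0" --pt "-0.03 0 0.25 0 0 0 0" --pt "-0.06 0 0.25 0 0 0 0" --pt "-0.06 0 0.25 0 0 0 0" --pt "-0.06 0 0.25 0 0 0 0"

```text
time: 28.73
eef_pos: [0.4125, -0.0483, 0.2491]
tcp_rot: [3.141, -0.0, 0.978]
wrist_force: [-0.0, -0.5, -0.7]
gripper_width: 0.0002
finger_force: 0.0
```

```bash
python3 st.py; python3 - <<'E'
from h import *
p,d=imaging.get_image("scene"); q,_=imaging.get_image("top")
a=np.hstack([p[140:340,180:480],q[140:340,180:480]]); cv2.imwrite("pics/end.png",cv2.convertScaleAbs(a[:,:,::-1],alpha=1.6))
E
```

```text
angle -205.62 r 0.1622 yaw 56.0 target yaw 64.6
push N [0.1 0.4 0.2] fxyz [-0.3 -0.   0. ]
post ang -33.0 r 0.122 34
post ang 57.2 r 0.124 36
post ang -124.2 r 0.122 29
ahead: (1, [0.0011, 0.0035]) (2, [0.0022, 0.007]) (3, [0.0034, 0.0105]) (4, [0.0047, 0.014])
```

View pics/end.png

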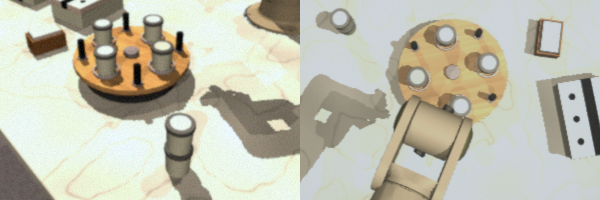

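The last picture shows all four tubs upright in their pockets, the arm clear and the bystanders where they were. The disc has stayed at the same angle (post at -33.0°), so I'm handing in.

```bash
python3 -c "
from plant import env
print(env.finish_job())"
```

```text
the job is handed in; nothing more can be done
None
```

I handed the job in with the tub released upright in the empty pocket (about 2 mm off centre) and the carousel turned about 50° clockwise; the push ended at 12 N, and its feel says the catch dropped in, though I couldn't see the catch and the hand-in gave no verdict.

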